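Press a prism mount home in the corner nest

ROBOT

A 6-joint arm with a two-finger parallel gripper is mounted at the origin on the work surface. World frame = base frame: x ahead of the robot, y to its left, z up, the work surface at z = 0. Lengths are in mm, angles in rad, forces in N, time in s.
With the tool pointing down it reaches from about 350 to 875 mm from the base axis. Payload 4.2 kg.
Tool frame: the origin (TCP) lies between the finger pads; the fingertips stand 11 mm ahead of it and the grasp point (between the pads) lies 8 mm behind it; z points along the fingers, y is the direction in which the jaws open and shut (so a half turn about z gives the same grasp; the last joint's range is limited). The gripper opens to 85 mm and grips with 20 to 120 N. Pads are 22 mm wide; open, the fingers measure 114 mm over their backs; the gripper's body (76 mm by 85 mm) begins 54 mm behind the grasp point. The pads swing forward as they close: fully open they stand 13 mm farther back than shut.
Start: joints at [1.535, 0.385, 0.008, 0, -1.194, -0.259], TCP at [181.561, 598.026, 242.312] pointing down, gripper open.
Joint ranges: [-3.14, 3.14], [-1.21, 2.06], [-1.07, 1.41], [-3.16, 2.05], [-2.99, -0.16], [-3.1, 3.1]. Speed limits (rad/s): [2.79, 2.79, 3.14, 3.14, 3.14, 3.14].

INTERFACE

Orientations are given as a unit quaternion [x, y, z, w].
In Python, from bench import * gives the robot as it stands.
- The arm moves only by the tool servo_tool, never from a script. Its argument "rows" is a list of rows, each a list of 7 numbers: the opening, from 0 (shut) to 1 (fully open), then the shift along the tool's x, y, z in cm, then the turn, a rotation vector about the tool's x, y, z in degrees. A call has 1 to 12 rows; each row shifts and turns the commanded pose from where the row before left it, along the tool's axes as they then stand; what a row does not reach is not made up. A row lasts 1/10 s, in which the tool goes at most 50 mm and 8.59 degrees, less where a joint would pass 70% of its speed; a pose out of reach is approached as far as the arm can. A call is refused whole if a number of a shift passes 5 or a number of a turn 8.59, either way. A call with a gripper value outside its range is refused whole. The fingers move at their own pace and stop on an object; the grip force is fixed at half the most. Time passes only in rows, so rows that do not move let the fingers close. It gives the time, the measured TCP pose, the force and the opening at its end, in the units of the state.
- read_state(): the state, without advancing time (a new reading comes with each control period).
- get_image(name): name is "scene" or "top"; returns a dict with "image" (480x640x3 uint8, red, green, blue), "mtx" (3x3 intrinsics, pixels), "extrinsics" (4x4, takes a point from camera to world coordinates). Camera axes: x right, y up, looking along -z (the intrinsics and any distortion apply to the point x, -y, -z); pixel columns grow to the right and rows downward; lengths in mm; the calibration is good to about 2 mm. A picture is of the moment at which its call begins. There is no depth.
- job_done(): hands the job in, once; it reports no verdict.
The state is a dict: "clock": time; "joints": joint angles; "joint_vel": joint speeds; "joint_efforts": joint torques, N m; "position": TCP position; "ee_rot": TCP orientation; "contact_force": force on the tool from outside, world axes, zero at the start; "wrist_torque": the same for the moment, N m; "gripper_width": finger opening in mm.
Only numpy, scipy, OpenCV 4.12 (cv2) and the standard library are available. Lean on these libraries where they do the work, as an engineer would, in place of code of your own. Each camera call takes 0.05 s, during which the arm holds its last target. There are 200 camera calls.

TASK

Take hold of the prism mount and pull it straight up off the rail, out of its two sprung catches. Set it down in the corner nest, long side along the long stop, and push it fully home into the corner so that it stands flat and its foot is pressed against both stops at once. Finish while still gripping it and pushing it firmly, without ramming, against both stops; do not let go, and leave the other things on the table where they are.

Things in the scene. Friction and masses are not known exactly. Their poses are not given: they have to be found in the camera images.
- mount: Prism mount: black block on the rail, 0.15 to 0.31 kg. Foot 64 mm (x) by 46 mm (y), 22 mm high; on its middle a housing 36 mm (x) by 30 mm (y), 22 to 72 mm above the underside, a round window in each x face: grip this across its y faces, above the foot. Each end (x face) of the foot has a groove; a keyway runs along x beneath. Origin: centre of underside, z up. Either way round about z is the same.
- rail: Fixed aluminium rail, 260 mm (x) by 46 mm (y), 15 mm high, with a ridge 14 mm wide, 4 mm high along its middle. The mount starts at the rail's middle, underside 15 mm above the table, its x along the rail's. A fixed round lens mount, 80 mm high above the table, stands on the rail 95 mm towards +x. Origin: centre of underside.
- catch_near (a joint): Sprung catch at the mount's -x end: a roller 10 mm thick in a block 44 to 60 mm from the rail's middle, 37 mm high above the table. Reads 0 when it noses 2.5 mm into the foot's end groove; grows (m) as it is forced outward, and springs back. A straight upward pull of some 8 to 20 N in all, over the first 10 mm, frees the mount from both catches.
- catch_far (a joint): The like catch at the mount's +x end.
- nest: Fixed corner nest: an aluminium plate 140 mm (x) by 120 mm (y), 10 mm thick, with two steel stops on it. Origin: centre of the underside; z up. The mount goes on the plate inside the stops, its x along the nest's x, and is pushed towards the nest's +x (onto the short stop) and +y (onto the long stop).
- nest_corner (a point): The point on the plate's upper face (10 mm above the table) where the inner faces of the two stops would meet; axes as the nest's. With the mount home, its origin lies at x = -32 mm, y = -23 mm, z = 0 from here. In the nest's frame this point is at (45, 35, 10) mm.
- stop_long: Fixed steel bar on the nest, 88 mm along the nest's x, 12 mm thick (y), 12 mm high above the plate; its inner face looks to the nest's -y. Origin: centre of its underside.
- stop_short: Fixed steel bar on the nest, 66 mm along the nest's y, 12 mm thick (x), 12 mm high above the plate; its inner face looks to the nest's -x. Origin: centre of its underside.
- post: Bystander: steel post 13 mm thick and 65 mm high on a round foot 45 mm across. Origin: centre of the underside.
- lens_case: Bystander: round white case, 52 mm across, 16 mm high. Origin: centre of the underside.
- driver: Bystander: screwdriver lying on the table. Origin: on its underside, near its middle.
- meter: Bystander: grey hand-held meter, 130 x 70 x 28 mm, lying flat. Origin: centre of the underside.
- tray: Bystander: grey open parts tray, 140 x 100 x 35 mm. Origin: centre of the underside.
- bottle: Bystander: closed bottle, 56 mm across, 130 mm high. Origin: centre of the underside.
- iris: Bystander: iris on a post, 80 mm high, foot 50 x 30 mm. Origin: centre of the underside.
Not all that is in view belongs to the job. What is shaped like the mount but orange, purple or red is not meant.

How it is judged:
By the outcome, as a careful person would: the job done as asked, in the order asked, and still so for the second after the job is handed in, while the arm keeps its last pose, push and grip.
It also fails if it takes over 62 s, if anything falls off the work surface, if the arm or the gripper's body presses on something with over 40 N, if the wrist force passes 120 N, or if a joint passes its speed limit or range.

## Working session

There is one attempt and no reset: what is moved stays moved. The work goes in short steps, Python scripts to look and compute and a tool call to move; the robot and the scene stay as the last step left them, time stands still between calls to the robot, and variables do not carry over. Pictures are saved under pics/ and viewed, about 8 in all and at most 12, crops included, and the job is handed in when it is done.

Besides the shell and the picture viewer there is one more tool, called in YAML: its name, and indented under it one key for each argument. servo_tool: Moves the arm, as the interface text tells. Its arguments: {"type":"object","properties":{"rows":{"type":"array","items":{"type":"array","items":{"type":"number"}}}},"required":["rows"]}

```bash
mkdir -p pics
cat > h.py <<'E'
from bench import *
import numpy as np, cv2
from scipy.spatial.transform import Rotation as R
def ray(c,u,v,z):
    E=np.array(c["extrinsics"]);K=np.array(c["mtx"])
    d=np.linalg.inv(K)@[u,v,1]; d=E[:3,:3]@[d[0],-d[1],-d[2]]
    o=E[:3,3]; return o+d*(z-o[2])/d[2]
def proj(c,P):
    E=np.array(c["extrinsics"]);K=np.array(c["mtx"])
    p=np.linalg.inv(E)@np.append(P,1); q=K@[p[0],-p[1],-p[2]]; return q[:2]/q[2]
E
python3 - <<'E'
from h import *
for n in("scene","top"):
    c=get_image(n); cv2.imwrite(f"pics/{n}1.png",c["image"][:,:,::-1]); print(n,{k:(np.round(v,3).tolist() if k!="image" else 0) for k,v in c.items()})
print(read_state())
E
```

```text
scene {'image': 0, 'mtx': [[473.173, 0.0, 317.423], [0.0, 473.173, 242.722], [0.0, 0.0, 1.0]], 'extrinsics': [[-0.104, -0.813, 0.573, 1272.912], [0.995, -0.086, 0.059, 66.058], [0.002, 0.576, 0.818, 991.631], [0.0, 0.0, 0.0, 1.0]]}
top {'image': 0, 'mtx': [[441.223, 0.0, 324.401], [0.0, 441.223, 239.052], [0.0, 0.0, 1.0]], 'extrinsics': [[0.103, 0.974, -0.204, 319.588], [-0.995, 0.101, -0.017, 4.309], [0.004, 0.205, 0.979, 1312.374], [0.0, 0.0, 0.0, 1.0]]}
{'clock': 0.1, 'joints': array([ 1.53461640e+00,  3.85476199e-01,  6.73239858e-03, -4.19621601e-04,
       -1.19402816e+00, -2.58573430e-01]), 'joint_vel': array([ 0.00037106, -0.00205667,  0.00327814,  0.001774  , -0.00074447,
        0.00217883]), 'joint_efforts': array([-7.20890439e-04, -3.93319237e+01,  1.88928598e+01,  4.19797629e+00,
       -2.58332788e-03,  3.91240064e-06]), 'position': array([181.42133562, 597.54708746, 241.32356217]), 'ee_rot': array([ 9.89147832e-01, -1.46920226e-01, -8.41976057e-05,  1.00335836e-03]), 'contact_force': array([ 0.49365876, -0.10740613, -0.45417324]), 'wrist_torque': array([-0.03977643,  0.02191174, -0.0198932 ]), 'gripper_width': 85.36438557141535}
```

View pics/top1.png

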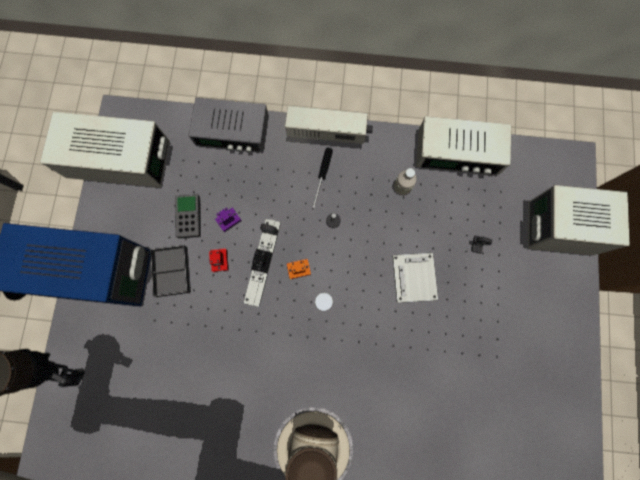

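View pics/scene1.png

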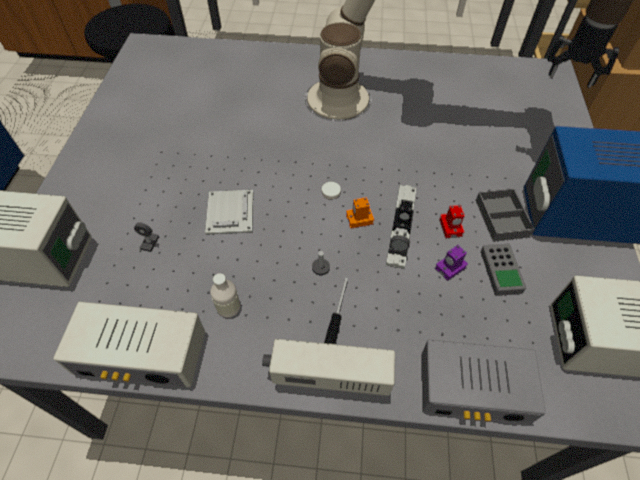

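Top view: the rail runs from about (253,303) to (270,222) with the mount near (262,260), and the nest is near (415,277). In the scene view the mount is near (403,217) and the nest near (230,211). I'll enlarge both.

Run:
```python
import cv2,numpy as np
t=cv2.imread("pics/top1.png");s=cv2.imread("pics/scene1.png")
def crop(i,x,y,w=66,h=50): return cv2.resize(i[y:y+h,x:x+w],(396,300),interpolation=cv2.INTER_CUBIC)
a=np.hstack([crop(t,228,215,120,91),crop(t,385,250)]);b=np.hstack([crop(s,350,175,120,91),crop(s,200,185)])
cv2.imwrite("pics/c1.png",np.vstack([a,b]))
```

```text
(no output)
```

View pics/c1.png

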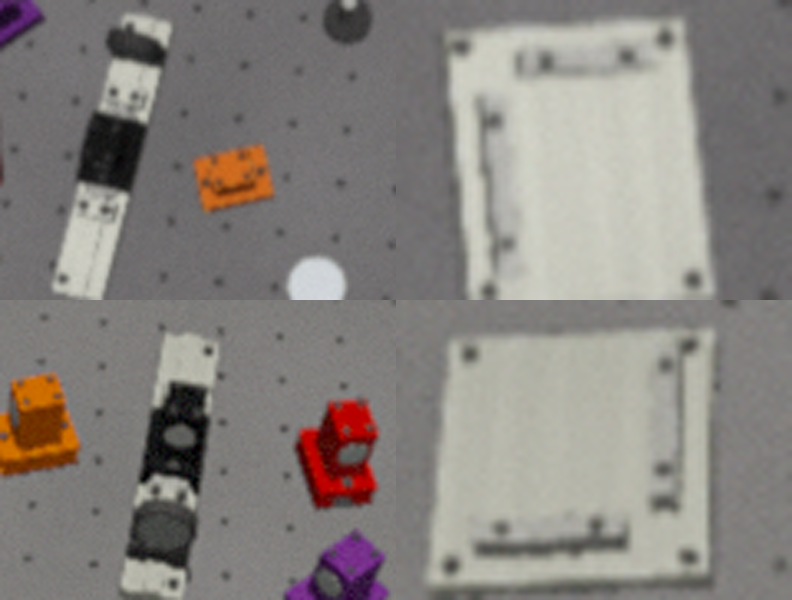

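The mount sits between two dark catches with the lens mount on the +x (image-up) side. In the nest, the long stop is on the image left (world +y) and the short stop at the top (world +x), so nest yaw is near 0. Next I'll measure both outlines.

```bash
cat > m.py <<'E'
from h import *
def comp(img,seeds,thr=150):
    hsv=cv2.cvtColor(img,cv2.COLOR_RGB2HSV)
    m=((hsv[...,2]>thr)&(hsv[...,1]<60)).astype(np.uint8)
    n,l=cv2.connectedComponents(m)
    return m,l
def main():
  for n,rs,nsd in(("top",[(258,290),(272,226),(264,237)],(415,277)),("scene",[(406,193),(398,258)],(230,211))):
    c=get_image(n); img=c["image"]; m,l=comp(img,None)
    def q(pts,z):
        w=np.array([ray(c,u,v,z)[:2] for u,v in pts]).astype(np.float32)
        r=cv2.minAreaRect(w); return r
    ids={l[y,x] for x,y in rs}-{0}
    pts=np.argwhere(np.isin(l,list(ids)))[:,::-1]
    print(n,"rail",len(pts),ids,q(pts,15))
    k=l[nsd[1],nsd[0]]; pts=np.argwhere(l==k)[:,::-1]; print(n,"nest",len(pts),q(pts,10))
main()
E
python3 m.py
```

```text
top rail 663 {np.int32(19), np.int32(15)} ((481.5778503417969, 207.45941162109375), (45.71099090576172, 215.6698455810547), 82.80583953857422)
top nest 1801 ((505.31634521484375, -252.29757690429688), (141.47653198242188, 119.39825439453125), 9.444293022155762)
scene rail 392 {np.int32(18), np.int32(29)} ((499.38372802734375, 208.34127807617188), (45.491188049316406, 264.3128967285156), 83.08588409423828)
scene nest 1619 ((503.1095886230469, -249.44898986816406), (140.074951171875, 119.26580810546875), 9.21964168548584)
```

Run:
```python
from h import *
from m import comp
import cv2
for n,(x0,y0,x1,y1) in(("top",(240,215,285,308)),("scene",(383,180,420,268))):
    c=get_image(n); img=c["image"]
    for thr in(130,160):
        m,l=comp(img,None,thr); p=np.argwhere(m[y0:y1,x0:x1])[:,::-1]+[x0,y0]
        w=np.array([ray(c,u,v,15)[:2] for u,v in p],np.float32)
        print(n,thr,cv2.minAreaRect(w))
    # black housing/mount
    hsv=cv2.cvtColor(img,cv2.COLOR_RGB2HSV); m=((hsv[...,2]<45)[y0:y1,x0:x1]).astype(np.uint8)
    k,l,st,ce=cv2.connectedComponentsWithStats(m)
    for i in range(1,k):
        if st[i,4]>60:
            p=np.argwhere(l==i)[:,::-1]+[x0,y0]
            w=np.array([ray(c,u,v,60)[:2] for u,v in p],np.float32);print(n,"dark",st[i],cv2.minAreaRect(w))
```

```text
top rail 661 {np.int32(19), np.int32(15)} ((481.5614929199219, 207.45050048828125), (45.536563873291016, 215.6998291015625), 82.892578125)
top nest 1803 ((505.31634521484375, -252.29757690429688), (141.47653198242188, 119.39825439453125), 9.444293022155762)
scene rail 392 {np.int32(17), np.int32(27)} ((499.686767578125, 208.465576171875), (45.48158264160156, 264.8837585449219), 83.17137145996094)
scene nest 1618 ((503.2784118652344, -249.5106201171875), (139.7510223388672, 119.06818389892578), 9.282811164855957)
top 130 ((504.17718505859375, 205.47816467285156), (48.53371047973633, 264.66094970703125), 83.18882751464844)
top 160 ((503.9649963378906, 204.64817810058594), (44.97437286376953, 260.1706848144531), 82.96312713623047)
top dark [ 12  35  20  22 307] ((499.37957763671875, 199.64500427246094), (46.980735778808594, 57.22939682006836), 83.39622497558594)
scene 130 ((498.64068603515625, 203.59426879882812), (97.46417236328125, 288.69439697265625), 88.91706848144531)
scene 160 ((499.19549560546875, 208.5850830078125), (44.7713623046875, 263.8804626464844), 83.0080337524414)
scene dark [ 10  21  20  32 329] ((513.9563598632812, 204.9776611328125), (40.96441650390625, 97.27345275878906), 83.1903305053711)
```

```bash
python3 - <<'E'
import m
E
python3 - <<'E'
from h import *
s=read_state(); r=R.from_quat(s["ee_rot"]).as_matrix(); print(s["clock"],np.round(s["position"],1),np.round(r,3))
E
```

```text
top rail 660 {np.int32(19), np.int32(15)} ((481.5357971191406, 207.50531005859375), (45.310550689697266, 215.7625732421875), 83.07901000976562)
top nest 1799 ((505.18408203125, -252.24160766601562), (141.43443298339844, 119.35591888427734), 9.338711738586426)
scene rail 391 {np.int32(19), np.int32(29)} ((499.42950439453125, 208.33572387695312), (45.491188049316406, 264.4051208496094), 83.08588409423828)
scene nest 1621 ((503.1343078613281, -249.60928344726562), (140.08689880371094, 119.50353240966797), 9.160320281982422)
0.5 [181.6 598.  242.3] [[ 0.957 -0.291 -0.   ]
 [-0.291 -0.957 -0.   ]
 [ 0.     0.    -1.   ]]
```

servo_tool:
  rows:
    - [1,0,0,0,0,0,-4.95]
    - [1,0,0,0,0,0,-4.95]
    - [1,3.3,3.1,0,0,0,0]
    - [1,3.3,3.1,0,0,0,0]
    - [1,3.3,3.1,0,0,0,0]
    - [1,3.3,3.1,0,0,0,0]
    - [1,3.3,3.1,0,0,0,0]
    - [1,3.3,3.1,0,0,0,0]
    - [1,3.3,3.1,0,0,0,0]
    - [1,3.3,3.1,0,0,0,0]
    - [1,3.3,3.1,0,0,0,0]
    - [1,3.3,3.1,0,0,0,0]

```text
clock: 1.7
position: [472.3, 248.6, 242.7]
ee_rot: [0.998, -0.061, 0.0, -0.0]
contact_force: [1.3, -0.2, -0.7]
gripper_width: 85.5
```

```bash
cat > st.py <<'E'
from h import *
import sys
s=read_state(); r=R.from_quat(s["ee_rot"]).as_matrix(); p=s["position"]
print("t",s["clock"],"pos",np.round(p,1),"yaw",np.degrees(np.arctan2(r[1,0],r[0,0])).round(2),"z",r[:,2].round(4),"w",round(s["gripper_width"],1))
print("F tool",np.round(r.T@s["contact_force"],2),"M",np.round(r.T@s["wrist_torque"],2))
t=list(map(float,sys.argv[1:]))
if t: print("delta tool mm",np.round(r.T@(np.array(t[:3])-p),1),"turn z deg",round(-(t[3]-np.degrees(np.arctan2(r[1,0],r[0,0]))),2) if len(t)>3 else "")
E
python3 st.py 501.5 206.6 140 -7
```

```text
t 1.7 pos [472.3 248.6 242.7] yaw -6.97 z [ 7.e-04  6.e-04 -1.e+00] w 85.5
F tool [1.33 0.04 0.74] M [0.08 0.04 0.03]
delta tool mm [ 34.   38.3 102.7] turn z deg 0.03
```

servo_tool:
  rows:
    - [1,1.7,1.9,2,0,0,0]
    - [1,1.7,1.9,2,0,0,0]
    - [1,0,0,3,0,0,0]
    - [1,0,0,3,0,0,0]
    - [1,0,0,2,0,0,0]
    - [1,0,0,0,0,0,0]
    - [1,0,0,0,0,0,0]
    - [1,0,0,0,0,0,0]

```text
clock: 2.5
position: [501.4, 209.0, 123.9]
ee_rot: [0.998, -0.061, 0.001, -0.001]
contact_force: [-0.2, 0.1, 0.0]
gripper_width: 85.6
```

```bash
python3 st.py 501.5 206.6 56 -7
python3 - <<'E'
from h import *
o=[]
for n,(x,y) in(("top",(215,215)),("scene",(355,150))):
    c=get_image(n); o.append(cv2.resize(c["image"][y:y+100,x:x+100,::-1],(400,400),interpolation=cv2.INTER_CUBIC))
cv2.imwrite("pics/c2.png",np.hstack(o))
E
```

```text
t 2.5 pos [501.4 209.  123.9] yaw -6.96 z [ 0.0026  0.0016 -1.    ] w 85.6
F tool [-0.17 -0.12 -0.02] M [-0.   -0.04 -0.03]
delta tool mm [ 0.2  2.5 67.9] turn z deg 0.04
```

View pics/c2.png

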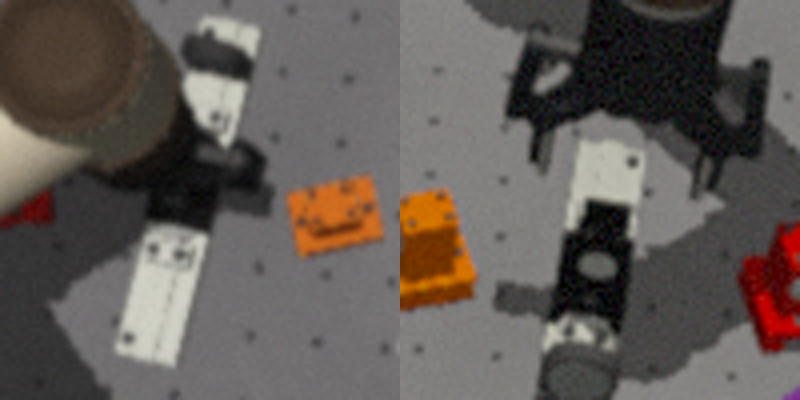

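The fingers straddle the mount. In the scene crop the tips are at about (540,172) and (700,197), which is (390,193) and (430,199) in the full image. I'll compare those against the scene calibration.

Run:
```python
from h import *
c=get_image("scene")
s=read_state();r=R.from_quat(s["ee_rot"]).as_matrix();p=s["position"]
for b in(11,0,-2):
  for sg in(-1,1):
    print(b,sg,proj(c,p+r@[0,sg*43,b]).round(1))
```

```text
11 -1 [425.9 201. ]
11 1 [390.6 194.9]
0 -1 [426.7 198. ]
0 1 [391.1 191.9]
-2 -1 [426.9 197.4]
-2 1 [391.3 191.4]
```

servo_tool:
  rows:
    - [1,0.05,0.3,0,0,0,0]
    - [1,0,0,1.5,0,0,0]
    - [1,0,0,1.5,0,0,0]
    - [1,0,0,1.5,0,0,0]
    - [1,0,0,1.2,0,0,0]
    - [1,0,0,0.8,0,0,0]
    - [1,0,0,0.2,0,0,0]
    - [1,0,0,0,0,0,0]
    - [1,0,0,0,0,0,0]

```text
clock: 3.55
position: [501.0, 205.5, 55.9]
ee_rot: [0.998, -0.061, 0.0, -0.0]
contact_force: [-0.9, -0.5, -0.2]
gripper_width: 85.4
```

```bash
python3 st.py 501.5 206 56 -7
```

```text
t 3.55 pos [501.  205.5  55.9] yaw -6.98 z [ 1.e-03  7.e-04 -1.e+00] w 85.4
F tool [-0.81  0.62  0.24] M [-0.01  0.05  0.01]
delta tool mm [ 0.4 -0.5 -0.1] turn z deg 0.02
```

servo_tool:
  rows:
    - [0,0,0,0,0,0,0]
    - [0,0,0,0,0,0,0]
    - [0,0,0,0,0,0,0]
    - [0,0,0,0,0,0,0]
    - [0,0,0,0,0,0,0]
    - [0,0,0,0,0,0,0]
    - [0,0,0,0,0,0,0]
    - [0,0,0,0,0,0,0]

```text
clock: 4.35
position: [501.4, 206.1, 55.8]
ee_rot: [0.998, -0.061, 0.001, -0.001]
contact_force: [0.6, 3.8, 2.6]
gripper_width: 29.6
```

```bash
python3 st.py 501.5 206 56 -7
```

```text
t 4.35 pos [501.4 206.1  55.8] yaw -6.97 z [ 0.002   0.0016 -1.    ] w 29.6
F tool [ 0.16 -3.84 -2.55] M [ 1.22 -0.04 -0.03]
delta tool mm [ 0.1  0.1 -0.2] turn z deg 0.03
```

servo_tool:
  rows:
    - [0,0,-0.06,0,0,0,0]
    - [0,0,0,-0.1,0,0,0]
    - [0,0,0,-0.15,0,0,0]
    - [0,0,0,-0.15,0,0,0]
    - [0,0,0,-0.15,0,0,0]
    - [0,0,0,-0.15,0,0,0]
    - [0,0,0,-0.15,0,0,0]
    - [0,0,0,-0.15,0,0,0]

```text
clock: 5.15
position: [499.6, 204.5, 64.7]
ee_rot: [0.998, -0.061, -0.001, 0.001]
contact_force: [0.6, -0.2, -2.8]
gripper_width: 29.5
```

```bash
python3 st.py
```

```text
t 5.15 pos [499.6 204.5  64.7] yaw -7.03 z [-0.0029 -0.0025 -1.    ] w 29.5
F tool [0.6  0.15 2.79] M [-0.09  0.28  0.01]
```

servo_tool:
  rows:
    - [0,0,0,-1,0,0,0]
    - [0,0,0,-2,0,0,0]
    - [0,0,0,-3,0,0,0]
    - [0,0,0,-3,0,0,0]
    - [0,0,0,-2,0,0,0]
    - [0,0,0,-1,0,0,0]
    - [0,0,0,0,0,0,0]

```text
clock: 5.85
position: [500.9, 205.9, 187.1]
ee_rot: [0.998, -0.061, 0.001, -0.001]
contact_force: [-0.1, -0.4, -1.5]
gripper_width: 29.4
```

```bash
python3 st.py 502.7 -254.2 180 9.3;python3 - <<'E'
from h import *
o=[]
for n,(x,y) in(("top",(215,215)),("scene",(355,130))):
    c=get_image(n); o.append(cv2.resize(c["image"][y:y+100,x:x+100,::-1],(400,400),interpolation=cv2.INTER_CUBIC))
cv2.imwrite("pics/c3.png",np.hstack(o))
E
```

```text
t 5.85 pos [500.9 205.9 187.1] yaw -7.0 z [ 0.0022  0.0018 -1.    ] w 29.4
F tool [-0.1   0.37  1.48] M [-0.02  0.03  0.05]
delta tool mm [ 57.8 456.5   6.3] turn z deg -16.3
```

View pics/c3.png

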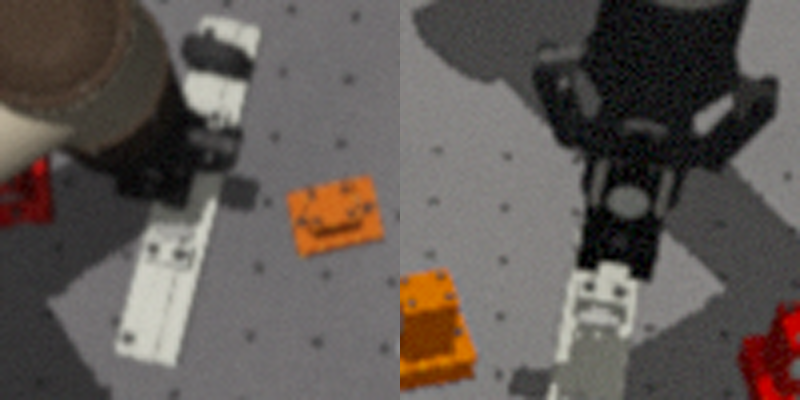

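The mount is off the rail and held square in the fingers: the scene crop shows its window at about (628,200) and its foot at about (620,250). Now I'll carry it to the nest.

servo_tool:
  rows:
    - [0,0.3,2.3,0,0,0,0]
    - [0,0.6,4.5,0,0,0,0]
    - [0,0.6,4.7,0,0,0,0]
    - [0,0.6,4.7,0,0,0,0]
    - [0,0.6,4.7,0,0,0,0]
    - [0,0.6,4.7,0,0,0,0]
    - [0,0.6,4.7,0,0,0,0]
    - [0,0.6,4.7,0,0,0,0]
    - [0,0.6,4.7,0,0,0,0]
    - [0,0.4,3,0,0,0,0]
    - [0,0.2,2,0,0,0,0]
    - [0,0.1,0.9,0,0,0,0]

```text
clock: 7.15
position: [501.5, -255.3, 183.2]
ee_rot: [0.998, -0.062, -0.002, -0.0]
contact_force: [-0.2, -0.3, -1.9]
gripper_width: 29.9
```

servo_tool:
  rows:
    - [0,0,0,0,0,0,-3]
    - [0,0,0,0,0,0,-5]
    - [0,0,0,0,0,0,-5]
    - [0,0,0,0,0,0,-3.3]
    - [0,0,0,0,0,0,0]
    - [0,0,0,0,0,0,0]

```text
clock: 7.75
position: [502.5, -253.2, 184.6]
ee_rot: [0.997, 0.081, -0.001, -0.0]
contact_force: [-0.4, 0.3, -1.8]
gripper_width: 29.5
```

```bash
python3 st.py 502.7 -254.2 62 9.3
```

```text
t 7.75 pos [ 502.5 -253.2  184.6] yaw 9.28 z [-1.6e-03  5.0e-04 -1.0e+00] w 29.5
F tool [-0.34 -0.37  1.84] M [-0.   -0.01  0.05]
delta tool mm [  0.3   1.2 122.6] turn z deg -0.02
```

servo_tool:
  rows:
    - [0,0,0.1,2,0,0,0]
    - [0,0,0,3,0,0,0]
    - [0,0,0,3,0,0,0]
    - [0,0,0,2.4,0,0,0]
    - [0,0,0,1.5,0,0,0]
    - [0,0,0,0.4,0,0,0]
    - [0,0,0,0,0,0,0]
    - [0,0,0,0,0,0,0]

```text
clock: 8.55
position: [503.7, -254.9, 63.2]
ee_rot: [0.997, 0.081, 0.001, 0.0]
contact_force: [0.2, -0.0, -1.9]
gripper_width: 29.5
```

```bash
python3 st.py 502.7 -254.2 51 9.3;python3 - <<'E'
from h import *
o=[]
for n,(x,y) in(("top",(380,240)),("scene",(190,160))):
    c=get_image(n); o.append(cv2.resize(c["image"][y:y+80,x:x+80,::-1],(400,400),interpolation=cv2.INTER_CUBIC))
cv2.imwrite("pics/c4.png",np.hstack(o))
E
```

```text
t 8.55 pos [ 503.7 -254.9   63.2] yaw 9.32 z [ 1.6e-03 -6.0e-04 -1.0e+00] w 29.5
F tool [0.16 0.07 1.93] M [0.   0.05 0.02]
delta tool mm [-0.9 -0.9 12.2] turn z deg 0.02
```

View pics/c4.png

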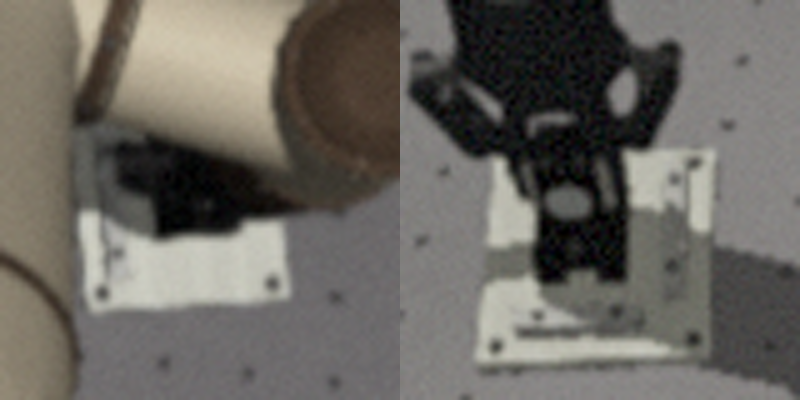

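The mount is clear of both stops: in the scene crop the foot's right edge is near 627 with the long stop near 665, and the foot's front edge is near 280 with the short stop near 310. I'll lower it gently.

servo_tool:
  rows:
    - [0,0,0,0.3,0,0,0]
    - [0,0,0,0.3,0,0,0]
    - [0,0,0,0.2,0,0,0]
    - [0,0,0,0.15,0,0,0]
    - [0,0,0,0.1,0,0,0]
    - [0,0,0,0.1,0,0,0]
    - [0,0,0,0.1,0,0,0]
    - [0,0,0,0.1,0,0,0]
    - [0,0,0,0,0,0,0]

```text
clock: 9.55
position: [502.9, -254.8, 50.7]
ee_rot: [0.997, 0.081, 0.0, 0.0]
contact_force: [-4.1, 2.9, 10.2]
gripper_width: 29.6
```

```bash
python3 st.py
```

```text
t 9.55 pos [ 502.9 -254.8   50.7] yaw 9.35 z [ 1.e-04 -5.e-04 -1.e+00] w 29.6
F tool [ -3.54  -3.56 -10.2 ] M [ 0.89 -0.87 -0.01]
```

servo_tool:
  rows:
    - [0,0.2,-0.2,0,0,0,0]
    - [0,0.2,-0.2,0,0,0,0]
    - [0,0.2,-0.2,0,0,0,0]
    - [0,0.2,-0.2,0,0,0,0]
    - [0,0.1,-0.1,0,0,0,0]
    - [0,0,0,0,0,0,0]

```text
clock: 10.15
position: [511.6, -245.4, 50.7]
ee_rot: [0.997, 0.082, 0.001, 0.001]
contact_force: [-1.0, -2.0, 6.3]
gripper_width: 29.4
```

```bash
python3 st.py 515.1 -236.95 50.8 9.3
```

```text
t 10.15 pos [ 511.6 -245.4   50.7] yaw 9.37 z [ 0.0028 -0.002  -1.    ] w 29.4
F tool [-1.26  1.88 -6.29] M [-0.56 -0.5   0.05]
delta tool mm [ 4.8 -7.7 -0.2] turn z deg 0.07
```

servo_tool:
  rows:
    - [0,0,-0.15,0,0,0,0]
    - [0,0,-0.15,0,0,0,0]
    - [0,0,-0.1,0,0,0,0]
    - [0,0,-0.1,0,0,0,0]
    - [0,0,-0.1,0,0,0,0]
    - [0,0,0,0,0,0,0]

```text
clock: 10.75
position: [511.4, -239.5, 50.7]
ee_rot: [0.997, 0.082, 0.002, 0.001]
contact_force: [-0.6, -2.5, 5.7]
gripper_width: 29.2
```

```bash
python3 st.py 515.1 -236.95 50.8 9.3
```

```text
t 10.75 pos [ 511.4 -239.5   50.7] yaw 9.4 z [ 0.0044 -0.0024 -1.    ] w 29.2
F tool [-1.02  2.43 -5.69] M [-0.86 -0.25 -0.04]
delta tool mm [ 4.1 -1.9 -0.1] turn z deg 0.1
```

servo_tool:
  rows:
    - [0,0,-0.1,0,0,0,0]
    - [0,0,-0.1,0,0,0,0]
    - [0,0,-0.1,0,0,0,0]
    - [0,0,0,0,0,0,0]

```text
clock: 11.15
position: [510.9, -236.5, 50.6]
ee_rot: [0.997, 0.082, 0.002, 0.001]
contact_force: [-0.1, -2.7, 4.9]
gripper_width: 29.6
```

```bash
python3 st.py 515.1 -236.95 50.8 9.3
```

```text
t 11.15 pos [ 510.9 -236.5   50.6] yaw 9.4 z [ 0.0044 -0.0023 -1.    ] w 29.6
F tool [-0.56  2.62 -4.89] M [-0.9  -0.28 -0.05]
delta tool mm [ 4.1  1.1 -0.1] turn z deg 0.1
```

servo_tool:
  rows:
    - [0,0,-0.1,0,0,0,0]
    - [0,0,-0.1,0,0,0,0]
    - [0,0,0,0,0,0,0]

```text
clock: 11.45
position: [510.9, -236.3, 50.7]
ee_rot: [0.997, 0.082, 0.002, 0.002]
contact_force: [0.0, -11.1, 3.5]
gripper_width: 29.5
```

```bash
python3 st.py 515.1 -236.95 50.8 9.3
```

```text
t 11.45 pos [ 510.9 -236.3   50.7] yaw 9.42 z [ 0.0053 -0.0044 -1.    ] w 29.5
F tool [-1.8  11.   -3.43] M [-3.33 -0.5  -0.06]
delta tool mm [ 4.1  1.3 -0.1] turn z deg 0.12
```

Touching the long stop (11 N). Now I'll push onto the short stop.

servo_tool:
  rows:
    - [0,0.1,0,0.02,0,0,0]
    - [0,0.1,0,0.02,0,0,0]
    - [0,0.1,0,0.02,0,0,0]
    - [0,0.1,0,0.02,0,0,0]
    - [0,0,0,0,0,0,0]

```text
clock: 11.95
position: [511.2, -236.2, 50.7]
ee_rot: [0.997, 0.082, -0.001, 0.002]
contact_force: [-9.3, -12.3, 13.0]
gripper_width: 29.2
```

```bash
python3 st.py 515.1 -236.95 50.8 9.3
```

```text
t 11.95 pos [ 511.2 -236.2   50.7] yaw 9.4 z [-0.0024 -0.0042 -1.    ] w 29.2
F tool [-11.2   10.63 -12.97] M [-3.46 -2.84 -0.1 ]
delta tool mm [ 3.7  1.4 -0.1] turn z deg 0.1
```

servo_tool:
  rows:
    - [0,0.1,0,0.02,0,0,0]
    - [0,0.1,0,0.02,0,0,0]
    - [0,0,0,0,0,0,0]
    - [0,0,0,0,0,0,0]

```text
clock: 12.35
position: [511.4, -236.2, 50.8]
ee_rot: [0.997, 0.082, -0.003, 0.002]
contact_force: [-12.8, -13.4, 18.9]
gripper_width: 29.6
```

```bash
python3 st.py 515.1 -236.95 50.8 9.3;python3 - <<'E'
from h import *
o=[]
for n,(x,y) in(("top",(385,240)),("scene",(195,170))):
    c=get_image(n); cv2.imwrite(f"pics/{n}5.png",c["image"][:,:,::-1]);o.append(cv2.resize(c["image"][y:y+66,x:x+66,::-1],(400,400),interpolation=cv2.INTER_CUBIC))
cv2.imwrite("pics/c5.png",np.clip(np.hstack(o)*1.5,0,255))
E
```

```text
t 12.35 pos [ 511.4 -236.2   50.8] yaw 9.39 z [-0.006  -0.0041 -1.    ] w 29.6
F tool [-14.9   11.22 -18.8 ] M [-3.49 -4.05 -0.14]
delta tool mm [ 3.6  1.4 -0. ] turn z deg 0.09[ WARN:0@4.124] global loadsave.cpp:1063 imwrite_ Unsupported depth image for selected encoder is fallbacked to CV_8U.
```

View pics/c5.png

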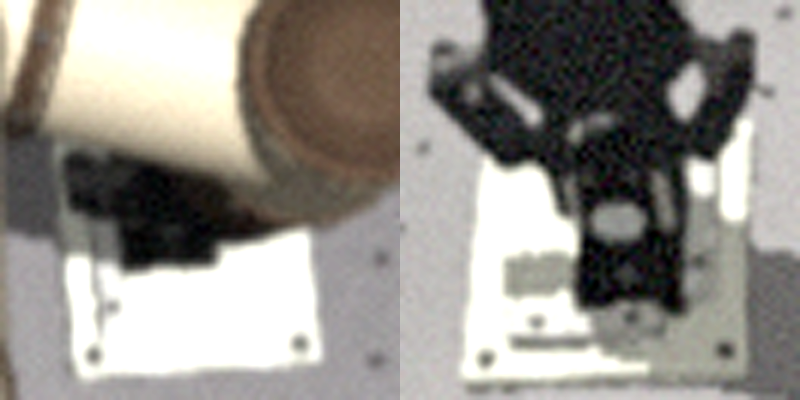

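Foot edge and stop edge seem to coincide (scene crop row ~305), but friction could be mimicking contact. I'll ease the downforce and the y push, and see whether x advances.

servo_tool:
  rows:
    - [0,0,0.1,-0.1,0,0,0]
    - [0,0,0.05,-0.05,0,0,0]
    - [0,0.1,0,0,0,0,0]
    - [0,0,0,0,0,0,0]
    - [0,0,0,0,0,0,0]

```text
clock: 12.95
position: [513.1, -236.0, 50.8]
ee_rot: [0.997, 0.082, -0.003, 0.001]
contact_force: [-8.6, -8.0, 11.3]
gripper_width: 29.5
```

```bash
python3 st.py 515.1 -236.95 50.8 9.3
```

```text
t 12.95 pos [ 513.1 -236.    50.8] yaw 9.37 z [-0.0053 -0.0023 -1.    ] w 29.5
F tool [ -9.83   6.56 -11.26] M [-2.18 -2.79 -0.13]
delta tool mm [1.8 1.2 0. ] turn z deg 0.07
```

It slid 1.7 mm, so that was friction. I'll continue with a lighter hold.

servo_tool:
  rows:
    - [0,0,0.1,-0.1,0,0,0]
    - [0,0,0,0,0,0,0]
    - [0,0.1,0,0,0,0,0]
    - [0,0,0,0,0,0,0]
    - [0,0,0,0,0,0,0]

```text
clock: 13.45
position: [514.0, -236.0, 50.9]
ee_rot: [0.997, 0.081, -0.003, 0.0]
contact_force: [-6.5, -5.1, 8.1]
gripper_width: 28.9
```

```bash
python3 st.py 515.1 -236.95 50.8 9.3
```

```text
t 13.45 pos [ 514.  -236.    50.9] yaw 9.32 z [-0.0059 -0.001  -1.    ] w 28.9
F tool [-7.26  3.94 -8.09] M [-1.46 -2.3  -0.06]
delta tool mm [0.9 1.1 0.1] turn z deg 0.02
```

servo_tool:
  rows:
    - [0,0,0.05,-0.08,0,0,0]
    - [0,0.1,0,0,0,0,0]
    - [0,0.1,0,0,0,0,0]
    - [0,0,0,0,0,0,0]
    - [0,0,0,0,0,0,0]

```text
clock: 13.95
position: [514.3, -236.0, 51.1]
ee_rot: [0.997, 0.081, -0.005, -0.0]
contact_force: [-9.3, -5.0, 8.3]
gripper_width: 29.9
```

```bash
python3 st.py 515.1 -236.95 50.8 9.3
```

```text
t 13.95 pos [ 514.3 -236.    51.1] yaw 9.3 z [-1.010e-02 -2.000e-04 -9.999e-01] w 29.9
F tool [-10.11   3.4   -8.25] M [-1.43 -2.97 -0.05]
delta tool mm [0.7 1.  0.3] turn z deg -0.0
```

The x advance stopped, but the tool has leaned 0.6° about y, so I'll correct it to upright to keep the foot flat.

servo_tool:
  rows:
    - [0,0,0,0,0,0.5,0]
    - [0,0,0,0,0,0.5,0]
    - [0,0,0,0,0,0,0]
    - [0,0,0,0,0,0,0]

```text
clock: 14.35
position: [513.8, -236.1, 50.7]
ee_rot: [0.997, 0.081, 0.003, -0.001]
contact_force: [-9.1, -6.2, 7.6]
gripper_width: 29.4
```

```bash
python3 st.py 515.1 -236.95 50.8 9.3
```

```text
t 14.35 pos [ 513.8 -236.1   50.7] yaw 9.3 z [ 0.006   0.0027 -1.    ] w 29.4
F tool [-9.95  4.65 -7.69] M [-1.68 -3.22 -0.08]
delta tool mm [ 1.1  1.  -0.1] turn z deg -0.0
```

servo_tool:
  rows:
    - [0,0,0,0,0,-0.2,0]
    - [0,0.1,0,0,0,0,0]
    - [0,0.1,0,0,0,0.1,0]
    - [0,0.1,0,0,0,0.1,0]
    - [0,0,0,0,0,0,0]
    - [0,0,0,0,0,0,0]

```text
clock: 14.95
position: [514.0, -236.0, 50.8]
ee_rot: [0.997, 0.081, 0.0, -0.001]
contact_force: [-15.1, -6.9, 11.9]
gripper_width: 29.7
```

```bash
python3 st.py 515.1 -236.95 50.8 9.3
```

```text
t 14.95 pos [ 514.  -236.    50.8] yaw 9.28 z [ 3.0e-04  2.9e-03 -1.0e+00] w 29.7
F tool [-16.02   4.34 -11.87] M [-2.1  -4.77 -0.12]
delta tool mm [0.9 1.1 0. ] turn z deg -0.02
```

Now contact is genuine: 16 N in x, well above any friction, with the tool upright. Next I'll firm up the y push.

servo_tool:
  rows:
    - [0,0,-0.1,0,0,0,0]
    - [0,0,-0.1,0,0,0,0]
    - [0,0,-0.05,0,0,0,0]
    - [0,0,0,0,0,0,0]
    - [0,0,0,0,0,0,0]

```text
clock: 15.45
position: [514.3, -235.6, 50.9]
ee_rot: [0.997, 0.081, 0.001, -0.0]
contact_force: [-13.8, -17.6, 8.5]
gripper_width: 29.4
```

```bash
python3 st.py 515.1 -236.95 50.8 9.3
python3 - <<'E'
from h import *
o=[]
for n,(x,y,w) in(("scene",(205,185,50)),("top",(385,240,66))):
    ims=np.mean([get_image(n)["image"].astype(float) for _ in range(4)],0)
    o.append(cv2.resize(np.clip(ims[y:y+w,x:x+w,::-1]*1.7,0,255).astype(np.uint8),(400,400),interpolation=cv2.INTER_CUBIC))
cv2.imwrite("pics/c6.png",np.hstack(o))
E
```

```text
t 15.45 pos [ 514.3 -235.6   50.9] yaw 9.3 z [ 1.7e-03  4.0e-04 -1.0e+00] w 29.4
F tool [-16.44  15.09  -8.49] M [-4.79 -4.99 -0.09]
delta tool mm [0.6 1.5 0.1] turn z deg 0.0
```

View pics/c6.png

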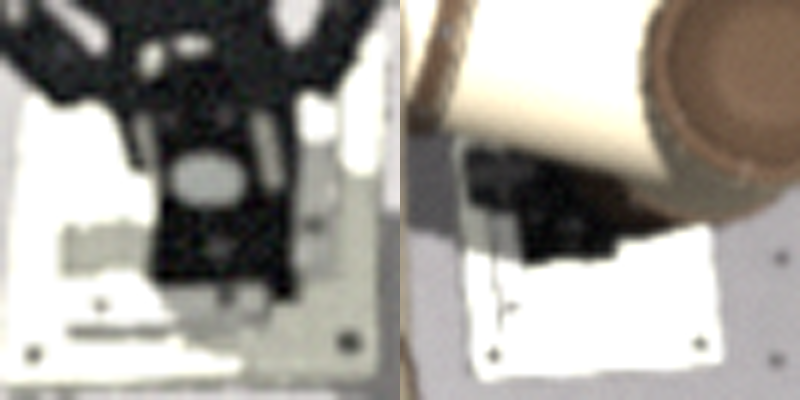

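Both foot edges sit against the stops (in the scene crop, the lower edge at ~y 282 on the short stop and the right edge at ~x 297 on the long stop). I'll add a little downforce and a slight levelling turn to make sure it's flat, then re-read.

servo_tool:
  rows:
    - [0,0,0,0.05,0,0.3,0]
    - [0,0,0,0.05,0,0,0]
    - [0,0.05,0,0,0,0,0]
    - [0,0,0,0,0,0,0]
    - [0,0,0,0,0,0,0]
    - [0,0,0,0,0,0,0]
    - [0,0,0,0,0,0,0]

```text
clock: 16.55
position: [514.4, -235.5, 50.8]
ee_rot: [0.997, 0.081, 0.003, -0.0]
contact_force: [-17.5, -16.4, 15.1]
gripper_width: 29.6
```

```bash
python3 st.py 515.1 -236.95 50.8 9.3; for i in 1 2 3; do python3 -c "
from bench import *
get_image('top')"; done; python3 st.py
```

```text
t 16.55 pos [ 514.4 -235.5   50.8] yaw 9.3 z [ 0.0063  0.0013 -1.    ] w 29.6
F tool [-19.82  13.37 -15.22] M [-4.23 -5.57 -0.2 ]
delta tool mm [0.5 1.5 0. ] turn z deg 0.0
t 16.7 pos [ 514.4 -235.5   50.8] yaw 9.3 z [ 0.0063  0.0013 -1.    ] w 29.4
F tool [-18.18  13.43 -14.2 ] M [-4.2  -5.56 -0.12]
```

```bash
python3 -c "
from bench import *
print(job_done())"; python3 st.py
```

```text
the job is handed in; nothing more can be done
None
the job is handed in; nothing more can be done
```

The job is handed in at about 16.7 s of the 62 s allowed. The arm still grips the mount and pushes it into the corner of the nest. I pulled it straight up out of both catches, carried it over at height, set it on the nest plate and pushed it along the long stop into the corner.

**Push:** The last reading before hand-in was about 18 N onto the short stop, 13 N onto the long stop and 14 N downward.

**Pose:** The grip reads 29.4 mm on the 30 mm housing. The tool's yaw is 9.3°, the same as the nest's, and it stands within 0.4° of vertical.

**False contact:** The first apparent contact with the short stop was only friction. I eased the load, and the mount slid about 3 mm further before it met the stop. There it took 16 N with a light hold, too much to be friction alone.

**Position check:** The final tool position is within 2 mm of the home position worked out from the images, though the two cameras disagreed by up to about 5 mm. The last pictures show the foot's edges against both stops.

**Not confirmed:** I did not see the foot flat on the plate directly. The stop and the gripper hide its underside, so this rests on the tool's angle and height. The tool leaned 0.6° during the x push, and I levelled it and added downforce before finishing. At the end, friction alone could have explained the 13 N on the long stop. I take that contact as real because the mount ended about 0.2 mm beyond where it first met the stop under a light load.

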